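Grease the focusing stage through its tilted nipple

TASK

Pull the small push-type grease gun up off its parking post, where it sits clipped, and press its mouth squarely onto the tilted nipple of the linear stage until it snaps on. Then keep pushing along the nipple so that the gun holds the nipple's spring-loaded sleeve well down, more than half of its 10 mm travel, and finish like that: gun still gripped, still pushing, not let go. Leave the other things on the bench where they are.

Things in the scene. Friction and masses are not known exactly. Their poses are not given: they have to be found in the camera images.
- gun_grip (a point): Point to grip on the grease gun: on its axis, 75 mm above its mouth. Gun: round, 112 mm long, 0.22 kg, at the start upright, mouth down, on the parking post. From the mouth up: steel nose 26 mm across to 41 mm, flange 38 mm across to 46 mm (fingertips may push on it), then smooth aluminium barrel 28 mm across, to be gripped, to the flat black-capped top. z: the gun's axis, from mouth to top.
- gun_mouth (a point): Centre of the gun's open mouth, the end face of its nose (26 mm across). z: the gun's axis, from the mouth into the gun. The hole has a rounded lip 13 mm wide, widens behind it to 19 mm and is 36 mm deep.
- park_seat (a point): Centre of the flat top of the fixed parking post, where the gun's mouth rests at the start, 35 mm above the table. Post: black block 90 x 90 x 20 mm with a round pedestal 36 mm across; on it a brass stem 20 mm tall, inside the gun, whose four sprung balls hold the gun's lip. A straight upward pull of about 12 N frees it within 10 mm; it is clear of the stem after 20 mm.
- nipple: Tilted brass nipple on the fixed stage. Origin: centre of the end face of its aluminium boss (32 mm across). z: the nipple's axis, out and up, 26 degrees from vertical, leaning to the -x side (heading varies 0.5 rad). Stem 10 mm across, domed end at 38 mm along z; four sprung balls (17 mm across them) at 26 mm. The mouth passes them with about 13 N and has snapped on once nearer than 20 mm along z.
- nipple_tip (a point): Domed end of the nipple, on its axis, 38 mm from the boss face; z is the nipple's axis, pointing out.
- sleeve (a joint): Slide of the nipple's steel sleeve (ring 26 mm across round the stem), m. 0: out, its face 18 mm above the boss face; 0.010: fully down, face at 8 mm, a firm stop. Spring 5 N at 0, 0.8 N more per mm, 13 N at the stop. The gun's mouth meets it just after the snap and pushes it down; let go, it pushes the gun back to where it snapped on.
- stage: The fixed stage that carries the nipple: base plate 140 x 80 x 14 mm (long side x), on it an aluminium carriage 74 x 66 mm, its top 56 mm above the table. Origin on the table under the base plate's centre; the nipple's boss face lies 12 mm to -x and 78 mm up; the nipple leans to -x.
- dropper: Bystander, to be left alone: small amber dropper bottle, 32 mm across, 75 mm tall, standing. Origin at the centre of its underside.
- eyepiece: Bystander, to be left alone: black microscope eyepiece, 34 mm across, 50 mm tall, standing. Origin at the centre of its underside.
- jar: Bystander, to be left alone: glass jar with screw lid, 54 mm across, 65 mm tall. Origin at the centre of its underside.
- pen_cup: Bystander, to be left alone: turned wooden cup of pens, 72 mm across, 140 mm tall with the pens. Origin at the centre of its underside.
- dish: Bystander, to be left alone: flat glass dish, 90 mm across, 16 mm tall. Origin at the centre of its underside.
- driver: Bystander, to be left alone: screwdriver 0.2 m long, lying on the table; origin under its middle, blade to +x.
- tin: Bystander, to be left alone: flat round metal tin, 66 mm across, 26 mm tall. Origin at the centre of its underside.
Not all that is in view belongs to the job. Leave any blue look-alike of the part that bears gun_grip alone.

How it is judged:
On the way, in this order (a step that is already met when the one before it is completed fails the run):
1. the gun is pulled clear of its parking post (distance between gun_mouth and park_seat above 0.04 m and contact force between the fingers and gun above 1 N), for 0.1 s.
2. the gun has snapped squarely onto the nipple (z of gun_mouth in the frame of nipple below 0.02 m and x of gun_mouth in the frame of nipple between -0.003 and 0.003 m and y of gun_mouth in the frame of nipple between -0.003 and 0.003 m and angle between the z axis of gun_mouth and the z axis of nipple, either way round below 0.1 rad), for 0.1 s.
At the end, for the whole second after the job is handed in: The gripped gun is on the nipple, its mouth within 3 mm of the nipple's axis and its axis within 0.1 rad of it, pushing the sleeve more than 5 mm down (more than 3 N on it), still, and the fingers still on the gun (x of gun_mouth in the frame of nipple between -0.003 and 0.003 m and y of gun_mouth in the frame of nipple between -0.003 and 0.003 m and angle between the z axis of gun_mouth and the z axis of nipple, either way round below 0.1 rad and z of gun_mouth in the frame of nipple below 0.0145 m and value of joint sleeve above 0.005 m and contact force between gun and sleeve above 3 N and contact force between the fingers and gun above 1 N and linear speed of gun below 0.02 m/s); the arm keeps its last pose, push and grip.
It fails at once if a bystander is pushed more than 30 mm from its place (distance of any of dropper, eyepiece, jar, pen_cup, dish, driver, tin from where it was at the start of the episode above 0.03 m).
It also fails if it takes over 43 s, if anything falls off the work surface, if the arm or the gripper's body presses on something with over 40 N, if the wrist force passes 120 N, or if a joint passes its speed limit or range.

ROBOT

A 6-joint arm with a two-finger parallel gripper is mounted at the origin on the work surface. World frame = base frame: x ahead of the robot, y to its left, z up, the work surface at z = 0. Lengths are in m, angles in rad, forces in N, time in s.
With the tool pointing down it reaches from about 0.35 to 0.975 m from the base axis. Payload 4.9 kg.
Tool frame: the origin (TCP) lies midway between the tips of the shut fingers; the grasp point (between the pads) lies behind it (manip.grasp_offset is the y of the grasp point in the tool frame, in m); y points along the fingers, z is the direction in which the jaws open and shut, and the axes are right-handed (so a half turn about y gives the same grasp; the last joint's range is limited). The gripper opens to 85 mm and grips with 20 to 120 N. Pads are 22 mm wide; open, the fingers measure 114 mm over their backs; the gripper's body (76 mm by 85 mm) begins 54 mm behind the grasp point. The pads swing forward as they close: fully open they stand 13 mm farther back than shut.
Start: joints at [-1.368, 0.053, 1.613, -0, 1.476, -0.119], TCP at [0.198, -0.593, 0.231] pointing down, gripper open.
Joint ranges: [-3.01, 3.01], [-1.01, 2.22], [0.06, 2.58], [-1.02, 4.17], [0.09, 2.62], [-3.14, 3.14]. Speed limits (rad/s): [2.57, 2.57, 3.14, 3.14, 3.14, 3.14].

INTERFACE

Orientations are given as a unit quaternion [w, x, y, z].
In Python, from plant import manip gives the robot as it stands. The module is installed in compiled form; this text tells all that it offers.
- The arm moves only by the shell command python3 -m jog 'ROWS'. ROWS is a JSON object of lists of equal length, an entry for each row: "offset": the shift along the world's x, y, z in units of 50 mm (1.0 is 50 mm), a list of three; "angular": the turn, a rotation vector about the world's x, y, z in units of 6 degrees (1.0 is 6 degrees), a list of three; "jaw": the finger opening in mm, from 0 to 85.4. In form: {"offset": [[tx, ty, tz], ...], "angular": [[ax, ay, az], ...], "jaw": [jaw, ...]}. A call has 1 to 12 rows; each row shifts and turns the commanded pose from where the row before left it; what a row does not reach is not made up. A row lasts 1/10 s, in which the tool goes at most 50 mm and 8.59 degrees, less where a joint would pass 70% of its speed; a pose out of reach is approached as far as the arm can. A call is refused whole if a number of a shift passes 1 or a number of a turn 1, either way. A call with a gripper value outside its range is refused whole. The fingers move at their own pace and stop on an object; the grip force is fixed at half the most. Time passes only in rows, so rows that do not move let the fingers close. It gives the time, the measured TCP pose, the force and the opening at its end, in the units of the state.
- manip.state(): the state, without advancing time (a new reading comes with each control period).
- manip.grab_frame(name): name is "scene" or "top"; returns the picture (480x640x3 uint8, blue, green, red); there is no depth.
- manip.camera_model(name): a dict with "fx", "fy", "cx", "cy" (pixels), "k1" (the pictures are not rectified: a ray, as slopes to the right and down, at radius r is drawn at 1 + k1 r^2 times it, then the intrinsics apply), "rvec" (rotation vector, rad) and "tvec" (3), from world to camera coordinates, as OpenCV has them. Camera axes: x right, y down, z forward; pixel columns grow to the right and rows downward; lengths in m; the calibration is good to about 2 mm. A picture is of the moment at which its call begins. camera_model takes no time and is no camera call.
- manip.job_done(): hands the job in, once; it reports no verdict.
The state is a dict: "time": time; "joint_pos": joint angles; "joint_vel": joint speeds; "joint_efforts": joint torques, N m; "tool_pos": TCP position; "tool_rot": TCP orientation; "contact_force": force on the tool from outside, world axes, zero at the start; "ft_torque": the same for the moment, N m; "gripper_width": opening from 0.0 (shut) to 1.0 (fully open).
Only numpy, scipy, OpenCV 4.12 (cv2) and the standard library are available. Lean on these libraries where they do the work, as an engineer would, in place of code of your own. Each camera call takes 0.05 s, during which the arm holds its last target.

## Working session

There is one attempt and no reset: what is moved stays moved. The work goes in short steps, Python scripts to look and compute and a shell command to move; the robot and the scene stay as the last step left them, time stands still between calls to the robot, and variables do not carry over. Pictures are saved under pics/ and viewed, and the job is handed in when it is done.

```bash
mkdir -p pics; ls
python3 - <<'E'
from plant import manip
import cv2
print(manip.state()); print(manip.grasp_offset)
for n in("scene","top"):
    cv2.imwrite(f"pics/{n}0.png",manip.grab_frame(n)); print(n,manip.camera_model(n))
E
```

```text
pics
{'time': 0.0, 'joint_pos': array([-1.36800954e+00,  5.33444847e-02,  1.61428453e+00, -6.92811256e-06,
        1.47601875e+00, -1.18984651e-01]), 'joint_vel': array([-0.00221313, -0.00161793,  0.0006741 ,  0.00033382,  0.00083265,
       -0.00078173]), 'joint_efforts': array([ 2.94909814e-04, -3.93674433e+01, -3.70181072e+01, -9.60674288e-05,
        7.08083229e-03, -6.81679737e-06]), 'tool_pos': array([ 0.19753576, -0.59230451,  0.23007636]), 'tool_rot': array([ 0.11324054, -0.11330628,  0.6987005 , -0.69724879]), 'contact_force': array([-0.17873412,  0.153234  ,  1.15816525]), 'ft_torque': array([ 0.01318789, -0.04591509,  0.04020121]), 'gripper_width': 1.0013579422639274}
-0.0187
scene {'fx': 549.331056864269, 'fy': 549.331056864269, 'cx': 326.7017471583693, 'cy': 237.32491710938478, 'k1': 0.02114484927670994, 'rvec': array([ 2.19915399,  1.24069175, -0.4328896 ]), 'tvec': array([-0.30878173, -0.31482781,  1.47175059])}
top {'fx': 456.0199555917521, 'fy': 456.0199555917521, 'cx': 316.8060280659401, 'cy': 235.0188697024249, 'k1': -0.04664075229733308, 'rvec': array([ 2.1522189 , -2.12158102,  0.18054058]), 'tvec': array([-0.02009387,  0.58707166,  1.04856402])}
```

View pics/scene0.png

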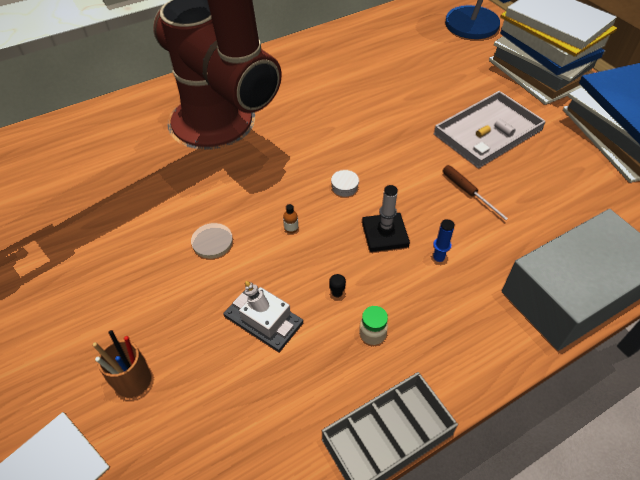

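View pics/top0.png

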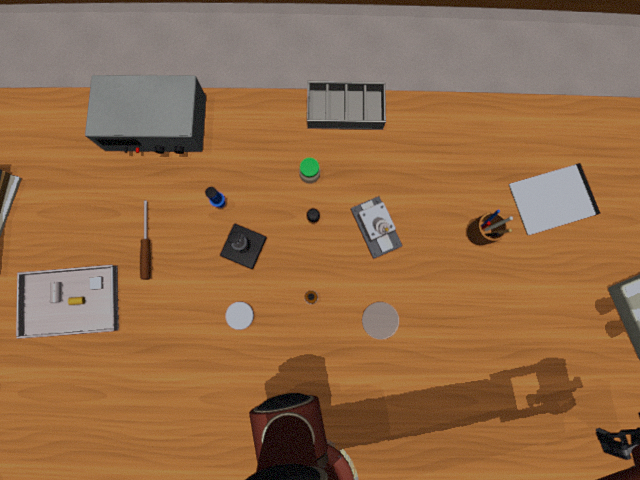

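The scene picture shows the aluminium gun on its black post at scene (388,210) / top (241,243). The stage with its brass nipple is at scene (262,310) / top (378,225). 

Things that could be taken for the gun:
- The silver gun on the post, scene (388,210).
- The blue look-alike, scene (443,240) / top (215,198).

I choose the silver one on the post and will check it in close crops.

Run:
```python
import cv2
s=cv2.imread("pics/scene0.png");t=cv2.imread("pics/top0.png")
def c(im,x,y,w,h,k,n): cv2.imwrite(n,cv2.resize(im[y:y+h,x:x+w],None,fx=k,fy=k,interpolation=cv2.INTER_CUBIC))
import numpy as np
def cc(im,x,y,w,h,k): return cv2.resize(im[y:y+h,x:x+w],None,fx=k,fy=k,interpolation=cv2.INTER_CUBIC)
cv2.imwrite("pics/c_gun.png",np.hstack([cc(s,350,175,66,100,6)[:600],cc(t,210,215,66,100,6)]))
cv2.imwrite("pics/c_nip.png",np.hstack([cc(s,220,270,100,100,4),cc(t,340,180,100,100,4)]))
cv2.imwrite("pics/c_nip2.png",np.hstack([cc(s,235,275,40,50,10),cc(t,362,208,40,50,10)]))
```

```text
(no output)
```

View pics/c_gun.png

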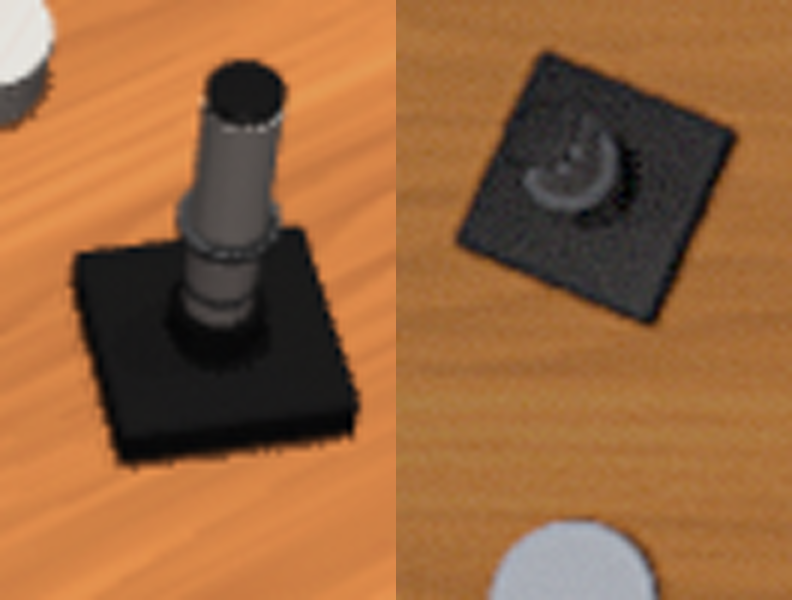

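View pics/c_nip.png

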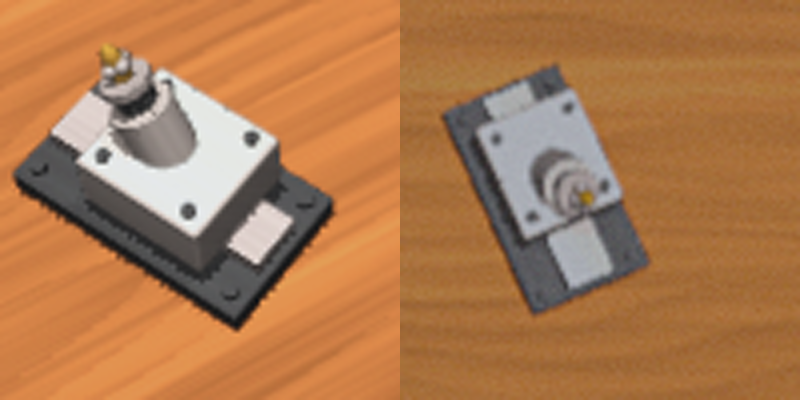

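View pics/c_nip2.png

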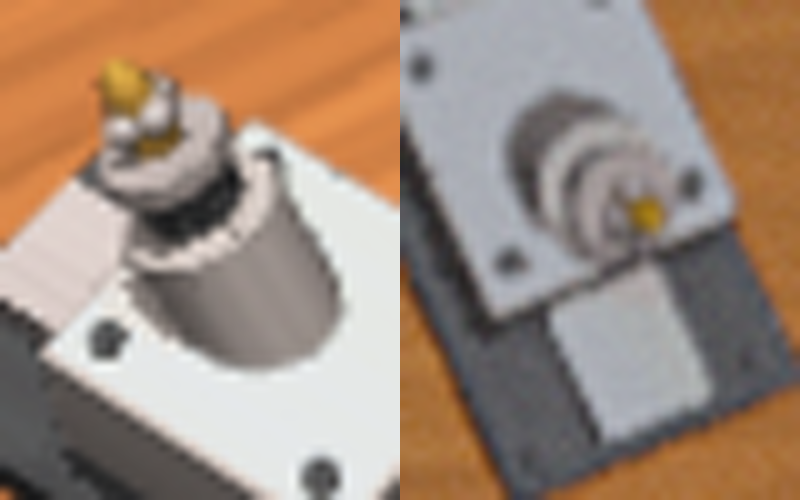

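```bash
cat > h.py <<'E'
import numpy as np, cv2
from plant import manip
from scipy.optimize import least_squares
from scipy.spatial.transform import Rotation as R
C={n:manip.camera_model(n) for n in("scene","top")}
def proj(n,P,d=(0,0)):
    c=C[n];P=np.atleast_2d(P)
    q=R.from_rotvec(c['rvec']).apply(P)+c['tvec']; s=q[:,:2]/q[:,2:]
    r2=(s**2).sum(1,keepdims=True); s=s*(1+c['k1']*r2)
    return s*[c['fx'],c['fy']]+[c['cx'],c['cy']]
def ray(n,uv):
    c=C[n];d=(np.array(uv,float)-[c['cx'],c['cy']])/[c['fx'],c['fy']]
    s=d.copy()
    for _ in range(10): s=d/(1+c['k1']*(s@s))
    Rm=R.from_rotvec(c['rvec']).inv()
    return Rm.apply(-c['tvec']), Rm.apply(np.r_[s,1])
def atz(n,uv,z):
    o,d=ray(n,uv); return (o+d*(z-o[2])/d[2])[:2]
def tri(uvs):
    A=np.zeros((3,3));b=np.zeros(3)
    for n,uv in uvs.items():
        o,d=ray(n,uv);d/=np.linalg.norm(d);M=np.eye(3)-np.outer(d,d);A+=M;b+=M@o
    p=np.linalg.solve(A,b); return p,{n:(proj(n,p)[0]-uv).round(2) for n,uv in uvs.items()}
E
python3 - <<'E'
from h import *
g=lambda X,Y:(350+X/6,175+Y/6); gt=lambda X,Y:(210+(X-396)/6,215+Y/6)
print("cap scene@.147",atz("scene",g(245,93),.147), "flange", atz("scene",g(228,222),.081))
cor=[gt(*p) for p in((548,50),(735,130),(655,325),(460,243))]
W=np.array([atz("top",p,.02) for p in cor]);print("block",W,W.mean(0),np.linalg.norm(np.diff(W,axis=0),axis=1))
sc=[g(*p) for p in((75,258),(303,230),(352,405),(118,437))]
W=np.array([atz("scene",p,.02) for p in sc]);print("blockS",W,W.mean(0),np.linalg.norm(np.diff(W,axis=0),axis=1))
n=lambda X,Y:(220+X/4,270+Y/4); nt=lambda X,Y:(340+(X-400)/4,180+Y/4)
W=np.array([atz("top",nt(*p),.014) for p in((443,115),(555,65),(650,262),(533,312))]);print("stage",W,W.mean(0),np.linalg.norm(np.diff(W,axis=0),axis=1))
W=np.array([atz("scene",n(*p),.014) for p in((15,175),(240,315),(333,195))]);print("stageS",W,(W[0]+W[2])/2,np.linalg.norm(np.diff(W,axis=0),axis=1))
n=lambda X,Y:(235+X/10,275+Y/10); nt=lambda X,Y:(362+(X-400)/10,208+Y/10)
print("tip",tri({"scene":n(122,62),"top":nt(655,212)}))
# boss base in scene, boss face centre
print("boss", tri({"scene":n(205,210),"top":nt(605,190)}))
E
```

```text
cap scene@.147 [0.56700629 0.16980025] flange [0.56705841 0.16976159]
block [[0.61847858 0.19083958]
 [0.58610904 0.11234672]
 [0.5053034  0.1423612 ]
 [0.53763736 0.22344795]] [0.56188209 0.16724887] [0.08490534 0.08619989 0.08729574]
blockS [[0.5113244  0.14572065]
 [0.54414519 0.22661211]
 [0.62095537 0.19274235]
 [0.58940315 0.11257863]] [0.56645703 0.16941344] [0.08729623 0.08394619 0.08614967]
stage [[ 0.66111946 -0.09597759]
 [ 0.6945221  -0.16665795]
 [ 0.56984541 -0.22460275]
 [ 0.53767264 -0.15171722]] [ 0.6157899  -0.15973888] [0.07817576 0.13748409 0.07967049]
stageS [[ 0.57252423 -0.22221199]
 [ 0.69702087 -0.16303498]
 [ 0.66357118 -0.09359975]] [ 0.6180477  -0.15790587] [0.13784532 0.07707225]
tip (array([ 0.59274136, -0.17009156,  0.11434177]), {'scene': array([-0.95,  0.07]), 'top': array([-0.71, -0.29])})
boss (array([ 0.60510488, -0.16416851,  0.07537366]), {'scene': array([-1.16,  0.1 ]), 'top': array([-0.86, -0.36])})
```

```bash
cat > fit0.py <<'E'
from h import *
g=lambda X,Y:(350+(X+.5)/6-.5,175+(Y+.5)/6-.5); gt=lambda X,Y:(210+(X-395.5)/6-.5,215+(Y+.5)/6-.5)
n4=lambda X,Y:(220+(X+.5)/4-.5,270+(Y+.5)/4-.5); nt4=lambda X,Y:(340+(X-399.5)/4-.5,180+(Y+.5)/4-.5)
n=lambda X,Y:(235+(X+.5)/10-.5,275+(Y+.5)/10-.5); nt=lambda X,Y:(362+(X-399.5)/10-.5,208+(Y+.5)/10-.5)
def rot(a): return np.array([[np.cos(a),-np.sin(a)],[np.sin(a),np.cos(a)]])
bc=np.array([[1,1],[1,-1],[-1,-1],[-1,1]])*.0445
sc=np.array([[1,1],[1,-1],[-1,-1],[-1,1]])*[.0695,.0395]
O=dict(top=dict(b=[gt(*p) for p in((548,50),(735,130),(655,325),(460,243))],
 s=[nt4(*p) for p in((443,115),(555,65),(650,262),(533,312))],tip=[nt(655,212)],face=[nt(605,190)]),
 scene=dict(b=[g(*p) for p in((352,405),(118,437),(75,258),(303,230))],s=[n4(*p) for p in((333,195),(240,315),(15,175))],cap=[g(245,93)],fl=[g(228,222)],tip=[n(122,62)],face=[n(205,210)]))
SI=dict(top=[0,1,2,3],scene=[0,1,2])
def model(p,nm):
    bx,by,ba,sx,sy,sa,h=p[:7]
    B=np.c_[bc@rot(ba).T+[bx,by],np.full(4,.02)]
    S=np.c_[sc@rot(sa).T+[sx,sy],np.full(4,.014)]
    o=np.r_[rot(sa)@[-.012,0]+[sx,sy],.078]
    ax=np.r_[-np.sin(np.radians(26))*np.array([np.cos(h),np.sin(h)]),np.cos(np.radians(26))]
    m=dict(b=B,s=S,tip=[o+.0375*ax],face=[o],cap=[[bx,by,.147]],fl=[[bx,by,.081]])
    return m,o,ax
def res(p):
    r=[]
    for i,nm in enumerate(("top","scene")):
        m,_,_=model(p,nm)
        for k,uv in O[nm].items():
            P=np.array(m[k]); 
            if k=='s': 
                P=P[[1,0,3,2]] if False else P
                P=P[:len(uv)] if nm=='scene' else P
            r.append((proj(nm,P)+p[7+2*i:9+2*i]-np.array(uv)).ravel()/.4)
    return np.concatenate(r+[p[7:]/1.])
if __name__=="__main__":
    # order corners: (+,+),(+,-),(-,-),(-,+) ; stage pts top listed (+,+)(+,-)(-,-)(-,+)
    O['scene']['s']=[n4(*p) for p in((333,195),(240,315),(15,175))]
    p0=np.r_[.565,.169,np.radians(-22),.617,-.159,.43,.43,0,0,0,0]
    # find block order by matching
    b=least_squares(res,p0,loss='soft_l1');print(b.x.round(4),b.cost);print((res(b.x)*.4).round(2))
    m,o,ax=model(b.x,'');print("nipple o",o,"ax",ax,"tip",o+.038*ax)
E
python3 fit0.py
```

```text
[ 0.5634  0.1694 -0.3879  0.6159 -0.1579  0.4367  0.3913  0.5826 -0.0833
  0.5338  0.3876] 24.842518697633043
[-0.13 -0.84  1.41 -0.31 -0.1   0.3  -0.59 -0.25 -0.33 -0.14  0.03 -0.14
  0.36  0.36  0.89  0.87 -0.2   1.53 -0.15 -0.18  1.46  0.75  0.06  0.5
 -0.77 -0.81 -0.09 -0.81  0.94  0.04 -0.05  0.5  -0.12 -0.11 -0.25 -0.25
 -0.19 -0.26 -0.09  0.4   0.22 -0.11  0.23 -0.03  0.21  0.16]
nipple o [ 0.60504569 -0.16300943  0.078     ] ax [-0.40524026 -0.16718132  0.89879405] tip [ 0.58964656 -0.16936232  0.11215417]
```

Run:
```python
from h import *
s=manip.state();q=s['tool_rot'];M=R.from_quat(np.r_[q[1:],q[0]]).as_matrix();print(M.round(3))
print("blue",atz("scene",(438,258),0),atz("top",(220,205),0), atz("top",(211,191),.11))
for n,p in dict(drop=(311,297),tin=(240,316),eye=(313,215),jar=(310,170),dish=(381,320),cup=(481,231)).items(): print(n,atz("top",p,.03))
```

```text
[[-0.949 -0.     0.316]
 [-0.316  0.002 -0.949]
 [-0.    -1.    -0.002]]
blue [0.67653822 0.23283573] [0.66920843 0.23564931] [0.67657872 0.23438588]
drop [4.39717187e-01 8.55472800e-05]
tin [0.39219934 0.16845712]
eye [ 0.64028625 -0.00163957]
jar [0.75550888 0.00766153]
dish [ 0.3875358  -0.16741588]
cup [ 0.60643462 -0.417144  ]
```

```bash
python3 -m jog '{"offset":[[0.36,0.76,0.05],[0.36,0.76,0.05],[0.36,0.76,0.05],[0.36,0.76,0.05],[0.36,0.76,0.05],[0.36,0.76,0.05],[0.36,0.76,0.05],[0.36,0.76,0.05],[0.36,0.76,0.05],[0.36,0.76,0.05],[0.36,0.76,0],[0.36,0.76,0]],"angular":[[0,0,0],[0,0,0],[0,0,0],[0,0,0],[0,0,0],[0,0,0],[0,0,0],[0,0,0],[0,0,0],[0,0,0],[0,0,0],[0,0,0]],"jaw":[85,85,85,85,85,85,85,85,85,85,85,85]}'
```

```text
time: 1.3
tool_pos: [0.4139, -0.1352, 0.2561]
tool_rot: [-0.113, 0.113, -0.698, 0.698]
contact_force: [0.3, 0.0, -0.2]
gripper_width: 0.995
```

```bash
python3 -m jog '{"offset":[[0.37,0.76,0],[0.37,0.76,0],[0.37,0.76,0],[0.37,0.76,0],[0.37,0.76,-0.2],[0.37,0.76,-0.3],[0.37,0.76,-0.3],[0.37,0.76,-0.3],[0,0,0],[0,0,0]],"angular":[[0,0,0],[0,0,0],[0,0,0],[0,0,0],[0,0,0],[0,0,0],[0,0,0],[0,0,0],[0,0,0],[0,0,0]],"jaw":[85,85,85,85,85,85,85,85,85,85]}'
python3 - <<'E'
from h import *
a=[]
for n,x,y in(("scene",340,110),("top",180,180)):
    f=manip.grab_frame(n);cv2.imwrite(f"pics/{n}1.png",f)
    a.append(cv2.resize(f[y:y+150,x:x+100],None,fx=4,fy=4,interpolation=cv2.INTER_CUBIC))
cv2.imwrite("pics/c1.png",np.hstack(a)); s=manip.state(); print(s['tool_pos'],s['joint_pos'].round(2),s['contact_force'])
t=s['tool_pos'];print(proj("scene",t),proj("top",t))
E
```

```text
time: 2.3
tool_pos: [0.561, 0.1676, 0.1998]
tool_rot: [-0.113, 0.115, -0.698, 0.698]
contact_force: [0.1, -1.1, 0.6]
gripper_width: 0.999
[0.561585   0.16645769 0.20160757] [ 0.16 -0.02  1.74 -0.    1.42  1.41] [-0.63005075 -0.42393176 -0.57028329]
[[390.36097138 170.08577308]] [[230.86180425 233.87861027]]
```

View pics/c1.png

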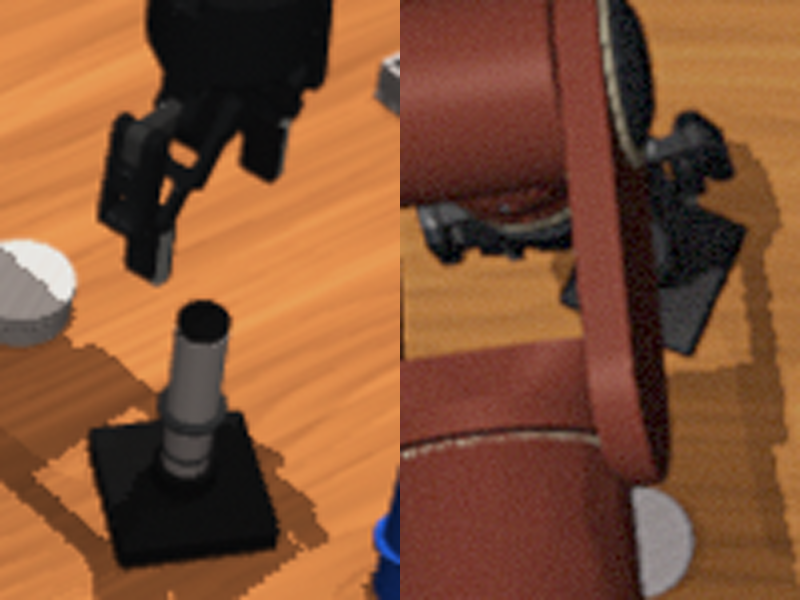

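The scene view shows the open fingers straddling the gun, with the finger tips at about (377,179) and (405,154) and the cap at (390,190). The post, the gun and the blue look-alike are well separated. I go down.

```bash
python3 -m jog '{"offset":[[0.02,0.02,-0.4],[0.02,0.02,-0.4],[0,0,-0.4],[0,0,-0.4],[0,0,-0.4],[0,0,-0.28],[0,0,0]],"angular":[[0,0,0],[0,0,0],[0,0,0],[0,0,0],[0,0,0],[0,0,0],[0,0,0]],"jaw":[85,85,85,85,85,85,85]}'
python3 - <<'E'
from h import *
f=manip.grab_frame("scene");cv2.imwrite("pics/scene2.png",f)
cv2.imwrite("pics/c2.png",cv2.resize(f[140:260,330:450],None,fx=5,fy=5,interpolation=cv2.INTER_CUBIC))
s=manip.state(); print(s['tool_pos'],s['contact_force'])
E
```

```text
time: 3.1
tool_pos: [0.5622, 0.1679, 0.0856]
tool_rot: [-0.112, 0.114, -0.698, 0.698]
contact_force: [-0.0, 0.0, -0.7]
gripper_width: 0.996
[0.56322777 0.16829797 0.08708642] [-0.70996401  0.75931127  0.07088044]
```

View pics/c2.png

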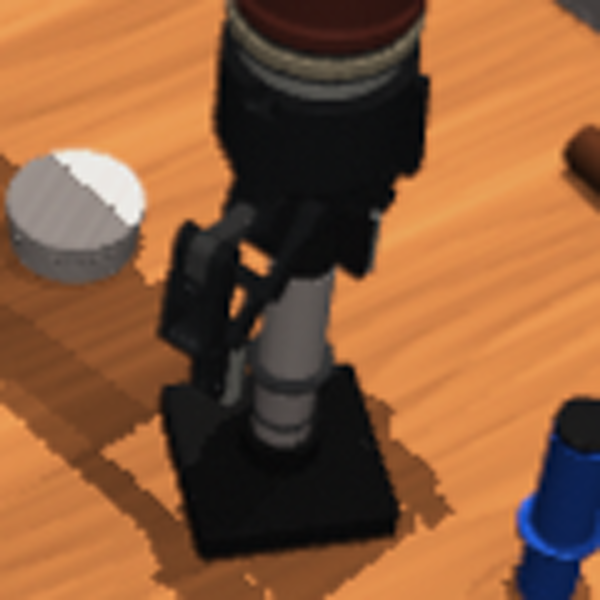

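The fingers stand on either side of the barrel at crop (235,370) and (350,250), with the barrel at (300,310). I close the jaws.

```bash
python3 -m jog '{"offset":[[0,0,0],[0,0,0],[0,0,0],[0,0,0],[0,0,0]],"angular":[[0,0,0],[0,0,0],[0,0,0],[0,0,0],[0,0,0]],"jaw":[40,32,26,20,20]}'; python3 -m jog '{"offset":[[0,0,0],[0,0,0],[0,0,0]],"angular":[[0,0,0],[0,0,0],[0,0,0]],"jaw":[10,10,10]}'
```

```text
time: 3.65
tool_pos: [0.5641, 0.1695, 0.0882]
tool_rot: [0.114, -0.113, 0.698, -0.698]
contact_force: [-1.5, 0.9, 3.5]
gripper_width: 0.31
time: 3.95
tool_pos: [0.5642, 0.1695, 0.0882]
tool_rot: [0.114, -0.113, 0.698, -0.698]
contact_force: [-1.1, 2.1, 5.4]
gripper_width: 0.315
```

```bash
python3 -m jog '{"offset":[[0,0,0.1],[0,0,0.1],[0,0,0.1],[0,0,0.1],[0,0,0.2],[0,0,0.3],[0,0,0.3],[0,0,0.3],[0,0,0.3],[0,0,0]],"angular":[[0,0,0],[0,0,0],[0,0,0],[0,0,0],[0,0,0],[0,0,0],[0,0,0],[0,0,0],[0,0,0],[0,0,0]],"jaw":[10,10,10,10,10,10,10,10,10,10]}'
python3 - <<'E'
from h import *
for n in("scene","top"):
    f=manip.grab_frame(n);cv2.imwrite(f"pics/{n}3.png",f)
f=cv2.imread("pics/scene3.png")
cv2.imwrite("pics/c3.png",cv2.resize(f[90:270,330:450],None,fx=3.3,fy=3.3,interpolation=cv2.INTER_CUBIC))
s=manip.state(); print(s['tool_pos'],s['contact_force'],s['gripper_width'])
E
```

```text
time: 4.95
tool_pos: [0.5656, 0.1694, 0.1814]
tool_rot: [0.116, -0.111, 0.698, -0.698]
contact_force: [1.7, 0.0, -1.8]
gripper_width: 0.313
[0.56390565 0.16912095 0.17795869] [ 0.51319314 -0.26161098 -2.94715261] 0.3115778118192415
```

View pics/c3.png

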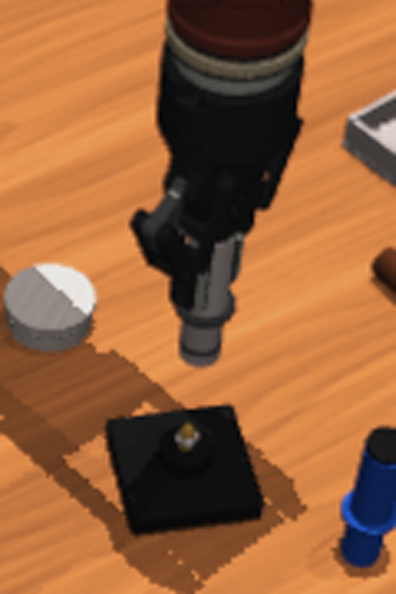

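The picture shows the gun clear of the post, its mouth at crop (200,355), with the bare brass stem at (187,437). Next I carry it to a standoff above the nipple while tilting it.

```bash
python3 -m jog '{"offset":[[-0.03,-0.6,0.3],[-0.03,-0.6,0.2],[-0.03,-0.6,0.1],[-0.03,-0.6,0.12],[-0.03,-0.6,0],[-0.03,-0.6,0],[-0.03,-0.6,0],[-0.03,-0.6,0],[-0.03,-0.6,0],[-0.03,-0.6,0],[-0.03,-0.6,0],[-0.05,-0.58,0]],"angular":[[0.15,-0.33,0],[0.15,-0.33,0],[0.15,-0.33,0],[0.15,-0.33,0],[0.15,-0.33,0],[0.15,-0.33,0],[0.15,-0.33,0],[0.15,-0.33,0],[0.15,-0.33,0],[0.15,-0.33,0],[0.15,-0.33,0],[0.12,-0.33,0]],"jaw":[10,10,10,10,10,10,10,10,10,10,10,10]}'
python3 -m jog '{"offset":[[0,0,0],[0,0,0]],"angular":[[0,0,0],[0,0,0]],"jaw":[10,10]}'
python3 - <<'E'
from h import *
for n in("scene","top"):
    f=manip.grab_frame(n);cv2.imwrite(f"pics/{n}4.png",f)
s=manip.state(); q=s['tool_rot'];M=R.from_quat(np.r_[q[1:],q[0]]).as_matrix();print(M.round(3));print(s['tool_pos'],s['contact_force'],s['gripper_width'],s['joint_pos'].round(2))
a=[cv2.resize(cv2.imread(f"pics/{n}4.png")[y:y+120,x:x+80],None,fx=5,fy=5,interpolation=cv2.INTER_CUBIC) for n,x,y in(("scene",210,220),("top",350,180))]
cv2.imwrite("pics/c4.png",np.hstack(a))
E
```

```text
time: 6.25
tool_pos: [0.5437, -0.1909, 0.2118]
tool_rot: [0.264, 0.043, 0.721, -0.639]
contact_force: [0.3, -0.3, -2.1]
gripper_width: 0.312
time: 6.45
tool_pos: [0.5437, -0.1901, 0.2117]
tool_rot: [0.263, 0.043, 0.722, -0.639]
contact_force: [-0.1, 0.4, -2.3]
gripper_width: 0.311
[[-0.857  0.399  0.327]
 [-0.276  0.18  -0.944]
 [-0.436 -0.899 -0.044]]
[ 0.54439752 -0.18900765  0.21247714] [ 0.25838377  0.11991102 -2.43422544] 0.31236350701511706 [-0.66 -0.23  1.96  0.42  1.22  0.48]
```

View pics/c4.png

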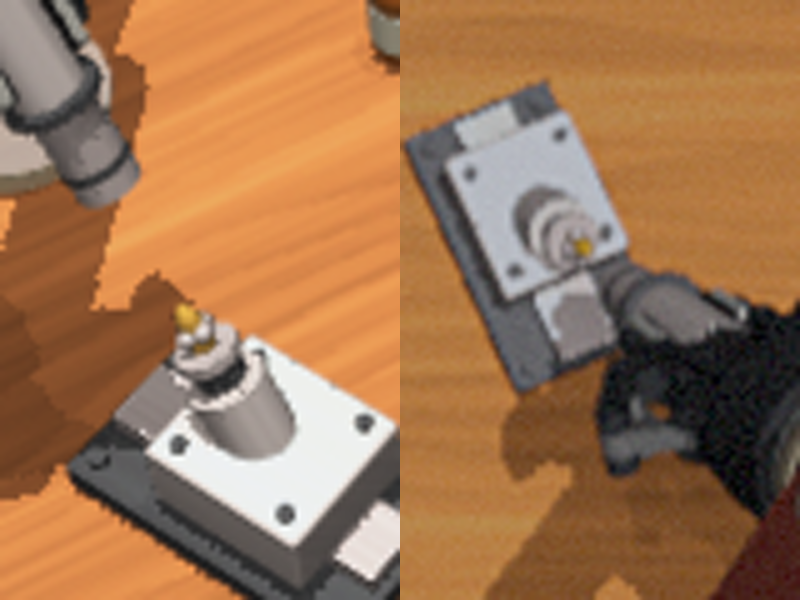

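```bash
cat > ov.py <<'E'
from h import *
# camera pixel shifts from fit0 (observed = proj+shift)
SH={"top":np.array([.58,-.08]),"scene":np.array([.53,.39])}
NO=np.array([.6050,-.1630,.078]);H=.42
def frame(a):
    a=a/np.linalg.norm(a);u=np.cross(a,[0,1,0]);u/=np.linalg.norm(u);return u,np.cross(a,u)
def circ(c,a,r,n=48):
    u,v=frame(a);t=np.linspace(0,2*np.pi,n);return c+r*(np.outer(np.cos(t),u)+np.outer(np.sin(t),v))
def nip(o=NO,h=H):
    a=np.r_[-np.sin(np.radians(26))*np.array([np.cos(h),np.sin(h)]),np.cos(np.radians(26))];return o,a
def draw(tag,gm,ga,boxes,k,sleeve=.018,o=NO,h=H):
    out=[]
    for n,(x,y,w,hh) in boxes.items():
        f=cv2.imread(f"pics/{n}{tag}.png")[y:y+hh,x:x+w];I=cv2.resize(f,None,fx=k,fy=k,interpolation=cv2.INTER_CUBIC);J=I.copy()
        def P(pts): return ((proj(n,pts)+SH[n]-[x,y]+.5)*k-.5)
        def pl(pts,c): cv2.polylines(J,[np.round(P(pts)*8).astype(np.int32)],False,c,1,cv2.LINE_AA,3)
        for s,r in((0,.013),(.041,.019),(.046,.019)): pl(circ(gm+s*ga,ga,r),(0,255,0))
        pl(np.array([gm-.07*ga,gm+.06*ga]),(0,255,0))
        oo,a=nip(o,h)
        for s,r in((0,.016),(sleeve,.013),(.038,.002)): pl(circ(oo+s*a,a,r),(0,0,255))
        pl(np.array([oo,oo+.06*a]),(0,0,255))
        out+=[I,J]
    cv2.imwrite(f"pics/ov_{tag}.png",np.vstack([np.hstack(out[:2]),np.hstack(out[2:])]) if out[0].shape[1]*4>800 else np.hstack(out))
def tool():
    s=manip.state();q=s['tool_rot'];return s['tool_pos'],R.from_quat(np.r_[q[1:],q[0]]).as_matrix()
E
python3 - <<'E'
from ov import *
t=np.array([.5440,-.1898,.2120]);M=np.array([[-0.857,0.399,0.327],[-0.276,0.18,-0.944],[-0.436,-0.899,-0.044]])
ga=-M[:,1];gm=t+.0532*M[:,1]
print(gm)
draw("4",gm,ga,{"scene":(210,220,66,50),"top":(370,210,66,50)},6)
E
```

```text
[ 0.5652268 -0.180224   0.1641732]
```

View pics/ov_4.png

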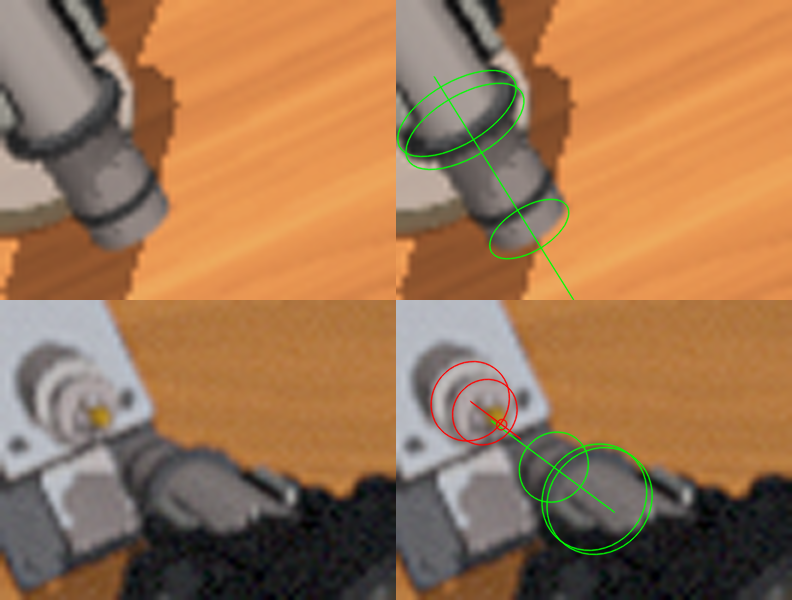

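The overlay (green gun, red nipple) agrees within about 1 px. That is 2 mm, too coarse for the 3 mm window, so I measure gun against nipple at higher zoom.

```bash
cat > zoom.py <<'E'
import cv2,sys,numpy as np
def zoom(src,x,y,w,h,k,dst,g=5):
    I=cv2.resize(cv2.imread(src)[y:y+h,x:x+w],None,fx=k,fy=k,interpolation=cv2.INTER_CUBIC)
    I=cv2.convertScaleAbs(I,alpha=1.3,beta=10)
    for i in range(0,w,g):
        X=int((i+.5)*k);cv2.line(I,(X,0),(X,5),(0,255,255),1);cv2.putText(I,str(x+i),(X-10,16),0,.38,(0,255,255),1)
    for j in range(0,h,g):
        Y=int((j+.5)*k);cv2.line(I,(0,Y),(5,Y),(0,255,255),1);cv2.putText(I,str(y+j),(7,Y+4),0,.38,(0,255,255),1)
    cv2.imwrite(dst,I)
a=sys.argv;zoom(a[1],*map(int,a[2:7]),a[7])
E
python3 zoom.py pics/scene4.png 200 205 50 60 10 pics/z1.png; python3 zoom.py pics/top4.png 380 215 50 40 15 pics/z2.png
python3 zoom.py pics/scene4.png 232 276 45 45 13 pics/z3.png; python3 zoom.py pics/top4.png 362 210 40 40 15 pics/z4.png
```

```text
(no output)
```

View pics/z1.png

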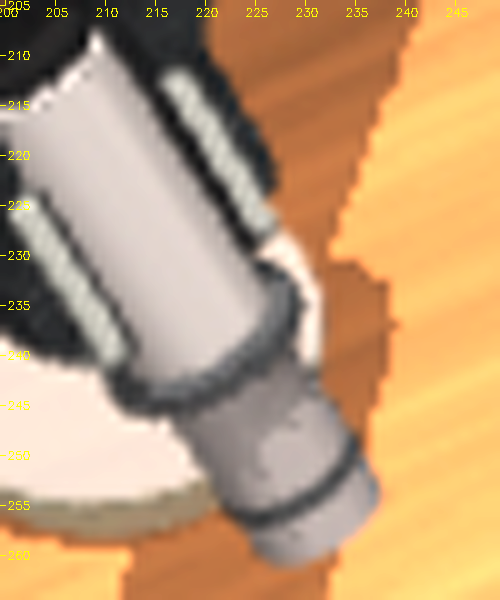

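View pics/z2.png

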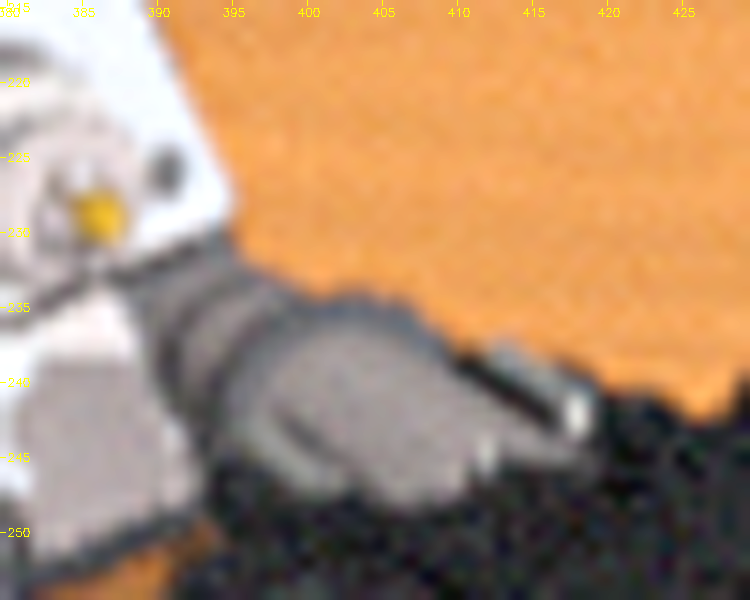

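View pics/z3.png

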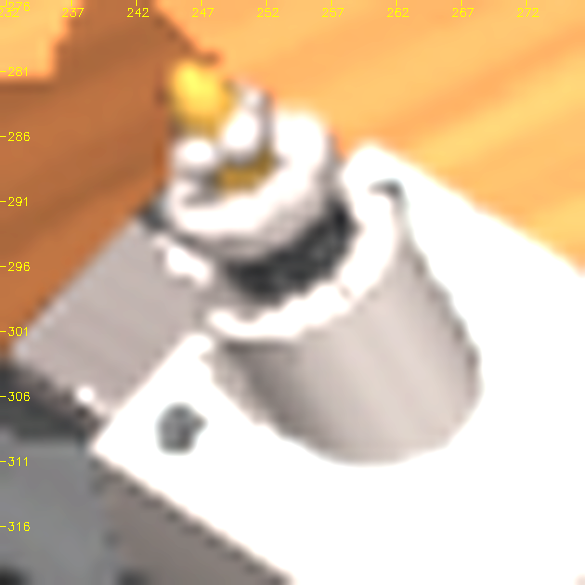

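View pics/z4.png

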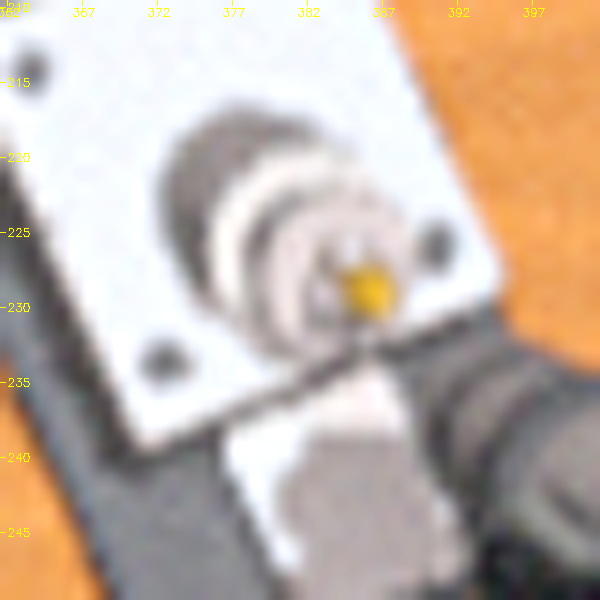

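```bash
cat > prof.py <<'E'
from ov import *
from scipy.ndimage import map_coordinates,gaussian_filter
def limb(c,a,r,n):
    o,_=ray(n,(320,240)); v=c-o; p=np.cross(a,v);p/=np.linalg.norm(p); return c+r*p,c-r*p
def edges(img,n,c,a,r,win=2.5):
    """edge positions of both limbs: offset (px, outward +) from the predicted limb, and strength"""
    L=[]
    for q in limb(c,a,r,n):
        u0=proj(n,c)[0];u=proj(n,q)[0];
        ax=proj(n,c+.005*a)[0]-u0;ax/=np.linalg.norm(ax);d=np.array([-ax[1],ax[0]]);d*=np.sign(d@(u-u0))
        s=np.arange(-win,win+.01,.1);P=u+s[:,None]*d
        g=0
        for ch in range(3):
            v=map_coordinates(img[:,:,ch].astype(float),[P[:,1],P[:,0]],order=3); v=np.convolve(np.pad(v,5,'edge'),np.ones(7)/7,'same')[5:-5]; g=g+np.gradient(v,.1)**2
        g=np.sqrt(g);i=g.argmax();L.append((round(s[i],2),int(g[i])))
    return L
E
python3 - <<'E'
from prof import *
t=np.array([.5440,-.1898,.2120]);M=np.array([[-0.857,0.399,0.327],[-0.276,0.18,-0.944],[-0.436,-0.899,-0.044]])
ga=-M[:,1];gm=t+.0532*M[:,1]
for n in("scene","top"):
    img=cv2.imread(f"pics/{n}4.png")
    print(n,"gun")
    for s,r in((.004,.013),(.008,.013),(.018,.013),(.024,.013),(.030,.013),(.036,.013),(.0435,.019),(.052,.014),(.058,.014),(.064,.014),(.070,.014)): print(s,edges(img,n,gm+s*ga,ga,r),proj(n,gm+s*ga)[0].round(1))
    o,a=nip();print("nip")
    for s,r in((-.016,.016),(-.012,.016),(-.008,.016),(-.004,.016),(-.001,.016),(.013,.013),(.015,.013),(.017,.013),(.032,.005),(.034,.005)): print(s,edges(img,n,o+s*a,a,r),proj(n,o+s*a)[0].round(1))
E
```

```text
scene gun
0.004 [(np.float64(-0.8), 58), (np.float64(0.5), 113)] [230.1 255.6]
0.008 [(np.float64(-0.9), 70), (np.float64(0.8), 100)] [229.1 254. ]
0.018 [(np.float64(-0.5), 40), (np.float64(0.6), 53)] [226.5 249.8]
0.024 [(np.float64(-0.5), 120), (np.float64(0.5), 44)] [225.  247.3]
0.03 [(np.float64(-0.5), 118), (np.float64(0.2), 92)] [223.4 244.8]
0.036 [(np.float64(1.1), 137), (np.float64(1.7), 157)] [221.8 242.2]
0.0435 [(np.float64(-0.4), 166), (np.float64(0.3), 175)] [219.8 239. ]
0.052 [(np.float64(-1.6), 125), (np.float64(1.6), 172)] [217.5 235.3]
0.058 [(np.float64(-1.9), 173), (np.float64(2.0), 155)] [215.9 232.7]
0.064 [(np.float64(-1.7), 153), (np.float64(2.0), 158)] [214.2 230.1]
0.07 [(np.float64(1.2), 133), (np.float64(2.0), 160)] [212.6 227.4]
nip
-0.016 [(np.float64(2.1), 149), (np.float64(-0.7), 159)] [258.4 300.9]
-0.012 [(np.float64(2.2), 116), (np.float64(-0.5), 170)] [257.5 299.4]
-0.008 [(np.float64(2.1), 153), (np.float64(-0.4), 148)] [256.6 298. ]
-0.004 [(np.float64(1.0), 148), (np.float64(-1.5), 96)] [255.6 296.5]
-0.001 [(np.float64(0.1), 111), (np.float6
[... 1119 characters left out ...]
407.2 246.3]
nip
-0.016 [(np.float64(1.2), 34), (np.float64(-1.7), 91)] [379.2 224.9]
-0.012 [(np.float64(1.3), 29), (np.float64(-1.5), 70)] [379.7 225.3]
-0.008 [(np.float64(1.3), 29), (np.float64(-0.1), 61)] [380.3 225.7]
-0.004 [(np.float64(-1.2), 37), (np.float64(-0.1), 62)] [380.8 226.1]
-0.001 [(np.float64(-1.1), 34), (np.float64(-0.1), 61)] [381.2 226.4]
0.013 [(np.float64(1.0), 39), (np.float64(1.5), 75)] [383.1 227.8]
0.015 [(np.float64(1.1), 33), (np.float64(1.3), 75)] [383.3 228. ]
0.017 [(np.float64(1.2), 31), (np.float64(1.0), 76)] [383.6 228.2]
0.032 [(np.float64(0.5), 79), (np.float64(-1.9), 58)] [385.7 229.7]
0.034 [(np.float64(0.4), 77), (np.float64(-2.0), 64)] [386.  229.9]
```

Run:
```python
from prof import *
o,a=nip()
for n in("scene","top"):
    c=o+.02*a;q,_=limb(c,a,.013,n);d=proj(n,q)[0]-proj(n,c)[0];print(n,"toward limb1",d.round(2),"px/26mm")
    for nm,w in dict(x=[.001,0,0],y=[0,.001,0],z=[0,0,.001]).items(): print(nm,(proj(n,c+w)-proj(n,c))[0].round(3))
    ax=(proj(n,c+.001*a)-proj(n,c))[0];print("ax",ax.round(3))
```

```text
scene toward limb1 [-6.02  3.75] px/26mm
x [0.237 0.386]
y [ 0.483 -0.233]
z [-0.059 -0.294]
ax [-0.235 -0.377]
top toward limb1 [ 3.42 -4.51] px/26mm
x [-0.005 -0.426]
y [-0.432 -0.006]
z [ 0.065 -0.077]
ax [0.137 0.102]
```

```bash
cat > ov2.py <<'E'
from prof import *
def ov2(tag,gm,ga,no,na,boxes,k,dst,sl=.018):
    rows=[]
    for n,(x,y,w,h) in boxes:
        I=cv2.resize(cv2.imread(f"pics/{n}{tag}.png")[y:y+h,x:x+w],None,fx=k,fy=k,interpolation=cv2.INTER_CUBIC);J=I.copy()
        def pl(pts,c):
            q=((proj(n,pts)-[x,y]+.5)*k-.5); cv2.polylines(J,[np.round(q*8).astype(np.int32)],False,c,1,cv2.LINE_AA,3)
        def cyl(c0,a,s0,s1,r,col):
            for s in(s0,s1): pl(circ(c0+s*a,a,r),col)
            A=limb(c0+s0*a,a,r,n);B=limb(c0+s1*a,a,r,n)
            for p,q in zip(A,B): pl(np.array([p,q]),col)
        cyl(gm,ga,0,.041,.013,(0,255,0));cyl(gm,ga,.041,.046,.019,(255,255,0));cyl(gm,ga,.046,.07,.014,(0,255,0))
        cyl(no,na,-.012,0,.016,(0,0,255));cyl(no,na,sl-.006,sl,.013,(255,0,255));cyl(no,na,sl,.035,.005,(255,0,0))
        rows.append(np.hstack([I,J]))
    cv2.imwrite(dst,np.vstack(rows))
def bc(h=H):
    return np.array([-np.sin(h),np.cos(h),0]),np.array([np.cos(np.radians(26))*np.cos(h),np.cos(np.radians(26))*np.sin(h),np.sin(np.radians(26))])
E
python3 - <<'E'
from ov2 import *
t=np.array([.5440,-.1898,.2120]);M=np.array([[-0.857,0.399,0.327],[-0.276,0.18,-0.944],[-0.436,-0.899,-0.044]])
ga=-M[:,1];gm=t+.0532*M[:,1];b,c=bc();o,a=nip()
gm=gm+.0015*b-.0007*c; o=o-.0008*b+.0005*c
ov2("4",gm,ga,o,a,[("scene",(200,210,60,48)),("scene",(225,272,60,48))],6,"pics/o5s.png")
ov2("4",gm,ga,o,a,[("top",(365,210,60,48))],6,"pics/o5t.png")
E
```

```text
(no output)
```

View pics/o5s.png

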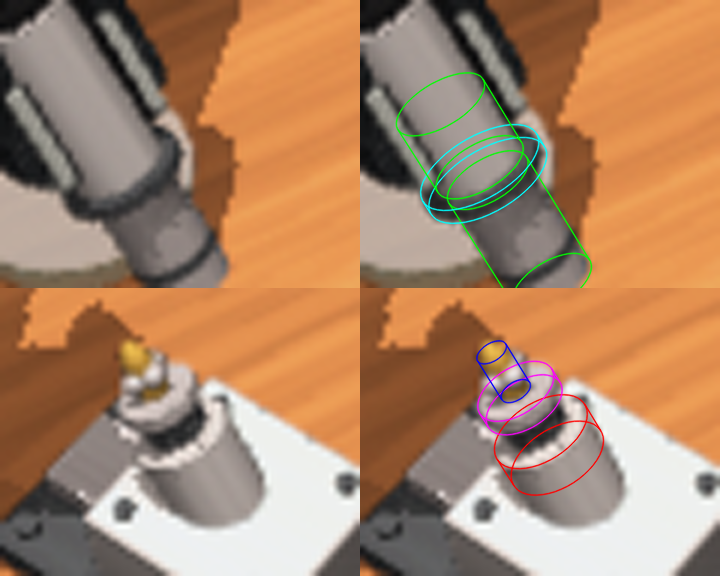

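View pics/o5t.png

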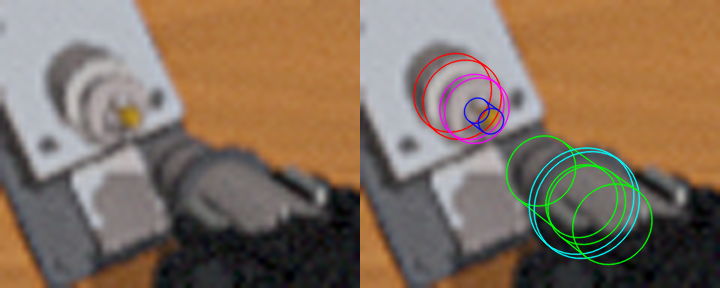

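Run:
```python
from ov2 import *
t=np.array([.5440,-.1898,.2120]);M=np.array([[-0.857,0.399,0.327],[-0.276,0.18,-0.944],[-0.436,-0.899,-0.044]])
ga=-M[:,1];gm=t+.0512*M[:,1];b,c=bc();o,a=nip()
gm=gm+.0015*b-.0007*c; o=o-.0008*b+.0005*c
ov2("4",gm,ga,o,a,[("top",(380,220,33,36))],12,"pics/o6t.png")
ov2("4",gm,ga,o,a,[("scene",(205,222,36,46))],11,"pics/o6s.png")
```

```text
(no output)
```

View pics/o6t.png

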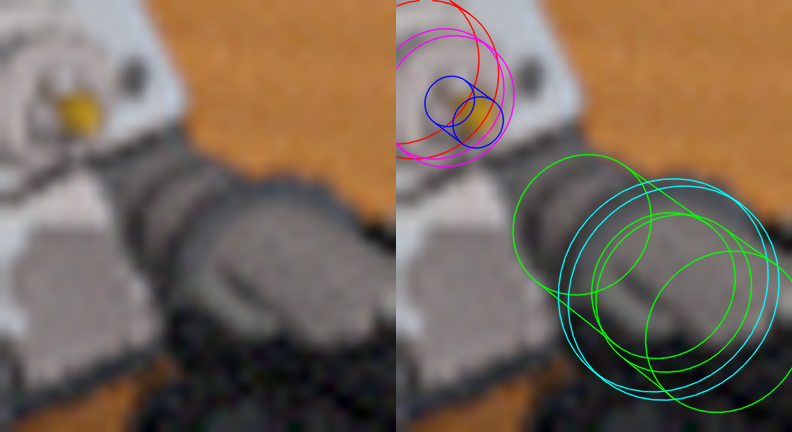

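View pics/o6s.png

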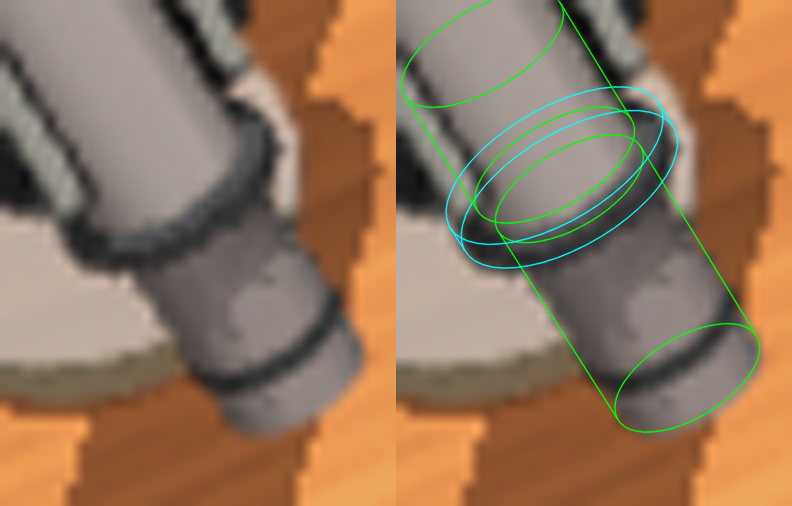

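The gun model fits the scene view to about 0.2 px, and the nipple fits both views to about 0.5 px. Relative to the nipple axis, the gun mouth is about +2.9 mm off sideways and −2.4 mm off in the tilt plane. I correct that while advancing to about 10 mm before the tip, then look again.

```bash
python3 -m jog '{"offset":[[0.11,0.034,-0.21],[0.11,0.034,-0.21],[0.11,0.034,-0.21],[0.11,0.034,-0.21],[0,0,0],[0,0,0]],"angular":[[0,0,0],[0,0,0],[0,0,0],[0,0,0],[0,0,0],[0,0,0]],"jaw":[10,10,10,10,10,10]}'
python3 - <<'E'
from ov2 import *
T=[]
for n in("scene","top"):
    f=manip.grab_frame(n);cv2.imwrite(f"pics/{n}7.png",f); T.append(manip.state()['tool_pos'])
s=manip.state();print(T,s['contact_force']); t=np.mean(T,0);_,M=tool();print(M[:,1])
ga=-M[:,1];b,c=bc();o,a=nip();gm=t+.0512*M[:,1]+.0015*b-.0007*c;o=o-.0008*b+.0005*c
d=gm-o;print("rel b,c,a",d@b,d@c,d@a)
ov2("7",gm,ga,o,a,[("scene",(225,245,44,60))],9,"pics/o7s.png");ov2("7",gm,ga,o,a,[("top",(368,210,44,44))],9,"pics/o7t.png")
E
```

```text
time: 7.15
tool_pos: [0.5666, -0.1827, 0.1705]
tool_rot: [0.264, 0.043, 0.721, -0.639]
contact_force: [-0.2, -0.3, -2.4]
gripper_width: 0.313
[array([ 0.56683585, -0.18304048,  0.17132046]), array([ 0.56693921, -0.18329595,  0.17181679])] [ 0.71879939 -0.01000029 -1.96011712]
[ 0.40116353  0.17878511 -0.89838951]
rel b,c,a -0.0005916088798474364 0.001195377512249799 0.051759374167267315
```

View pics/o7s.png

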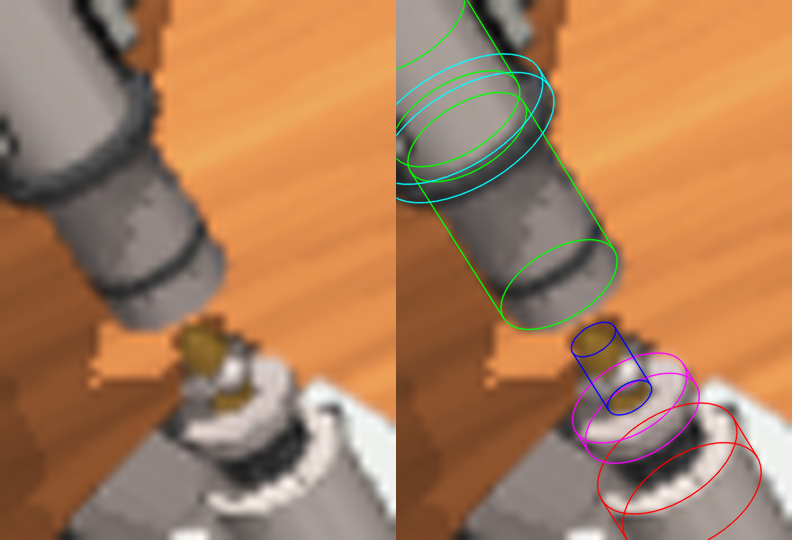

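View pics/o7t.png

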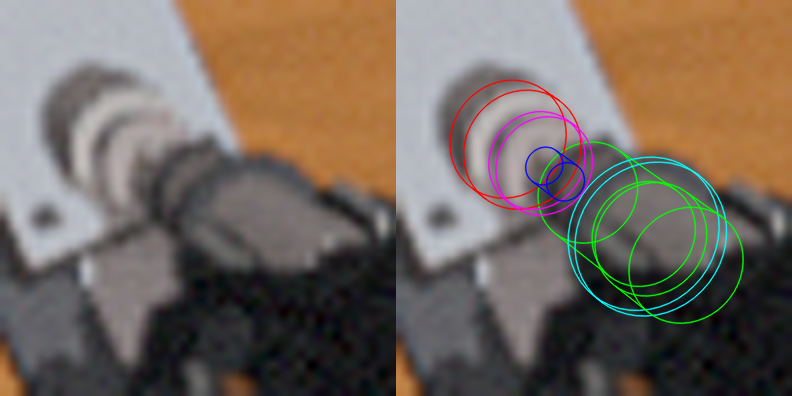

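In the scene crop the stem is at (207,345) and the extended gun axis passes about 0.5 px to its left. The top view is nearly aligned. I make a small trim, then go in slowly and watch the lateral force.

```bash
python3 -m jog '{"offset":[[0.044,0.025,-0.087],[0.044,0.025,-0.087],[0,0,0]],"angular":[[0,0,0],[0,0,0],[0,0,0]],"jaw":[10,10,10]}'
python3 -m jog '{"offset":[[0.016,0.007,-0.036],[0.016,0.007,-0.036],[0,0,0]],"angular":[[0,0,0],[0,0,0],[0,0,0]],"jaw":[10,10,10]}'
python3 -m jog '{"offset":[[0.016,0.007,-0.036],[0.016,0.007,-0.036],[0,0,0]],"angular":[[0,0,0],[0,0,0],[0,0,0]],"jaw":[10,10,10]}'
```

```text
time: 7.55
tool_pos: [0.5708, -0.1803, 0.1617]
tool_rot: [0.264, 0.043, 0.721, -0.639]
contact_force: [-0.3, 0.0, -2.5]
gripper_width: 0.31
time: 7.85
tool_pos: [0.5726, -0.1798, 0.1587]
tool_rot: [0.264, 0.043, 0.721, -0.639]
contact_force: [-0.1, 1.3, -2.8]
gripper_width: 0.313
time: 8.15
tool_pos: [0.5742, -0.1791, 0.155]
tool_rot: [0.264, 0.043, 0.721, -0.639]
contact_force: [-0.3, 0.5, -2.9]
gripper_width: 0.313
```

```bash
python3 -m jog '{"offset":[[0.016,0.007,-0.036],[0,0,0]],"angular":[[0,0,0],[0,0,0]],"jaw":[10,10]}'
python3 -m jog '{"offset":[[0.016,0.007,-0.036],[0,0,0]],"angular":[[0,0,0],[0,0,0]],"jaw":[10,10]}'
python3 - <<'E'
from ov2 import *
for n in("scene","top"):
    f=manip.grab_frame(n);cv2.imwrite(f"pics/{n}8.png",f)
t,M=tool()
ga=-M[:,1];b,c=bc();o,a=nip();gm=t+.0512*M[:,1]+.0015*b-.0007*c;o=o-.0008*b+.0005*c
d=gm-o;print("rel b,c,a",d@b,d@c,d@a)
ov2("8",gm,ga,o,a,[("scene",(225,255,44,60))],9,"pics/o8s.png")
E
```

```text
time: 8.35
tool_pos: [0.575, -0.1788, 0.1533]
tool_rot: [0.264, 0.043, 0.721, -0.639]
contact_force: [-0.7, -1.0, -2.5]
gripper_width: 0.311
time: 8.55
tool_pos: [0.5757, -0.179, 0.1519]
tool_rot: [0.264, 0.043, 0.721, -0.64]
contact_force: [-2.5, -1.6, -1.3]
gripper_width: 0.31
rel b,c,a -0.0003538112453317898 0.0013000014763851673 0.029761108050638585
```

View pics/o8s.png

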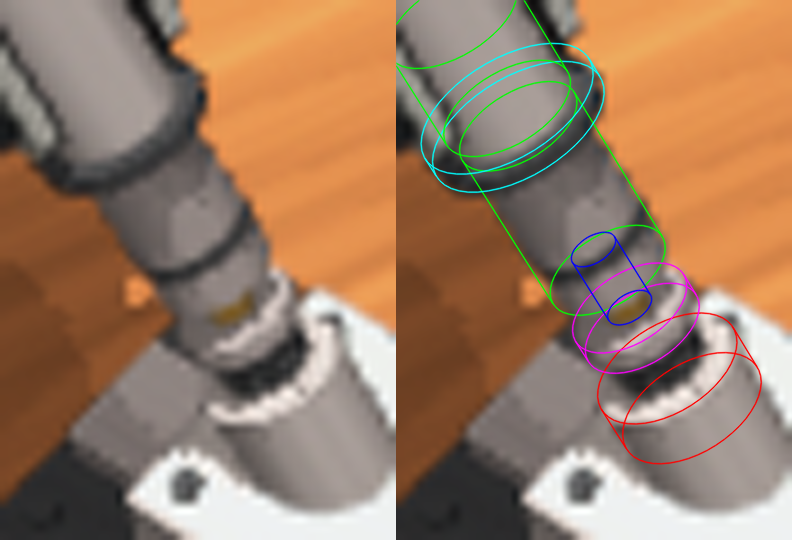

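The scene crop shows the brass stem inside the mouth, with only a gold sliver at (230,310) and the gun in line with the nipple. The lateral force asks for about 0.8 mm towards −c, so I trim and push on.

```bash
python3 -m jog '{"offset":[[-0.011,-0.011,-0.007],[0,0,0]],"angular":[[0,0,0],[0,0,0]],"jaw":[10,10]}'
python3 -m jog '{"offset":[[0.016,0.007,-0.036],[0.016,0.007,-0.036],[0,0,0]],"angular":[[0,0,0],[0,0,0],[0,0,0]],"jaw":[10,10,10]}'
python3 - <<'E'
from ov2 import *
t,M=tool();b,c=bc();o,a=nip();F=manip.state()['contact_force']-[-.3,.3,-2.5];print("F b,c,a",F@b,F@c,F@a, "tool",t,-M[:,1])
E
```

```text
time: 8.85
tool_pos: [0.5754, -0.1792, 0.1517]
tool_rot: [0.265, 0.044, 0.721, -0.639]
contact_force: [-2.0, -0.6, -0.7]
gripper_width: 0.308
time: 9.15
tool_pos: [0.577, -0.1793, 0.1493]
tool_rot: [0.265, 0.043, 0.72, -0.64]
contact_force: [-8.6, -3.7, 5.4]
gripper_width: 0.313
F b,c,a -0.31289623763044705 -4.786427568497919 11.121034730039481 tool [ 0.57695628 -0.17926535  0.14928479] [-0.40055437 -0.17758972  0.89889826]
```

```bash
python3 -m jog '{"offset":[[-0.013,-0.006,-0.007],[0.016,0.007,-0.036],[0.016,0.007,-0.036],[0,0,0]],"angular":[[0,0,0],[0,0,0],[0,0,0],[0,0,0]],"jaw":[10,10,10,10]}'
cat > F.py <<'E'
from ov2 import *
t,M=tool();b,c=bc();o,a=nip();F=manip.state()['contact_force']-[-.3,.3,-2.5];d=t+.0512*M[:,1]-o;print("F b,c,a",(F@b).round(2),(F@c).round(2),(F@a).round(2),"rel b,c,a",(d@b).round(4),(d@c).round(4),(d@a).round(4),-M[:,1])
E
python3 F.py
```

```text
time: 9.55
tool_pos: [0.5776, -0.1777, 0.1424]
tool_rot: [0.264, 0.043, 0.721, -0.639]
contact_force: [2.5, -1.6, -7.5]
gripper_width: 0.314
F b,c,a -2.88 -0.64 -5.26 rel b,c,a -0.0022 0.0004 0.0203 [-0.40018474 -0.17935901  0.89871159]
```

Force fell from +11 N to −5 N and the gun stepped in: it has snapped on. I keep pushing along the axis, watching the spring force.

```bash
python3 -m jog '{"offset":[[0.016,0.007,-0.036],[0.016,0.007,-0.036],[0,0,0]],"angular":[[0,0,0],[0,0,0],[0,0,0]],"jaw":[10,10,10]}'; python3 F.py
python3 -m jog '{"offset":[[0.016,0.007,-0.036],[0.016,0.007,-0.036],[0,0,0]],"angular":[[0,0,0],[0,0,0],[0,0,0]],"jaw":[10,10,10]}'; python3 F.py
```

```text
time: 9.85
tool_pos: [0.5794, -0.1769, 0.1406]
tool_rot: [0.265, 0.043, 0.721, -0.639]
contact_force: [-4.9, 0.0, 2.2]
gripper_width: 0.309
F b,c,a 1.63 -1.85 6.14 rel b,c,a -0.0022 0.0014 0.0177 [-0.39990479 -0.1802176   0.89866444]
time: 10.15
tool_pos: [0.5812, -0.1764, 0.1374]
tool_rot: [0.265, 0.043, 0.721, -0.639]
contact_force: [-6.4, 0.4, 5.8]
gripper_width: 0.315
F b,c,a 2.52 -1.33 9.84 rel b,c,a -0.0025 0.0017 0.0141 [-0.40059922 -0.17977358  0.89844406]
```

```bash
python3 -m jog '{"offset":[[0.01,0.011,-0.03],[0.006,0.011,-0.026],[0,0,0],[0,0,0]],"angular":[[0,0,0],[0,0,0],[0,0,0],[0,0,0]],"jaw":[10,10,10,10]}'; python3 F.py
python3 - <<'E'
from ov2 import *
for n in("scene","top"):
    f=manip.grab_frame(n);cv2.imwrite(f"pics/{n}9.png",f)
exec(open("F.py").read())
ga=-M[:,1];gm=t+.0512*M[:,1]+.0015*b-.0007*c;o=o-.0008*b+.0005*c
ov2("9",gm,ga,o,a,[("scene",(225,255,44,60))],9,"pics/o9s.png");ov2("9",gm,ga,o,a,[("top",(368,210,44,44))],9,"pics/o9t.png")
E
```

```text
time: 10.55
tool_pos: [0.5822, -0.1759, 0.1353]
tool_rot: [0.265, 0.043, 0.72, -0.639]
contact_force: [-7.1, 0.0, 5.7]
gripper_width: 0.313
F b,c,a 2.55 -2.13 10.11 rel b,c,a -0.0025 0.0017 0.0118 [-0.40120099 -0.17862541  0.89840455]
F b,c,a 1.11 -2.98 10.5 rel b,c,a -0.0025 0.0017 0.0118 [-0.40119251 -0.178622    0.89840901]
```

View pics/o9s.png

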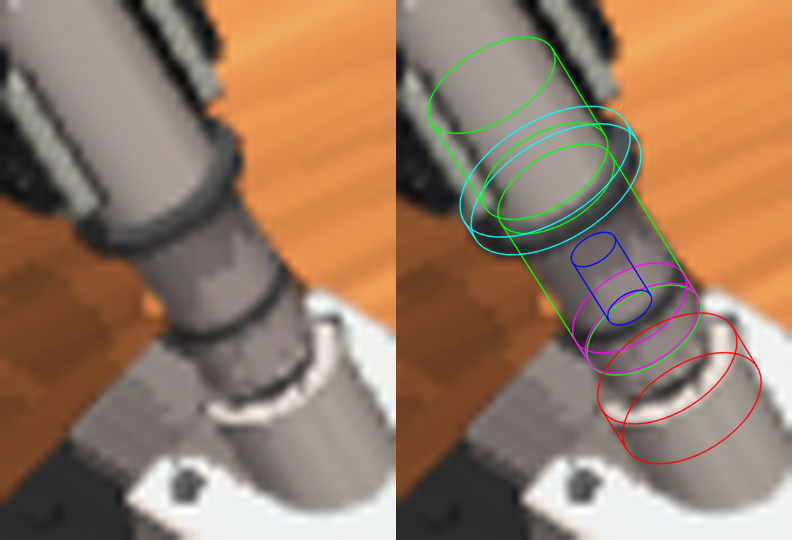

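View pics/o9t.png

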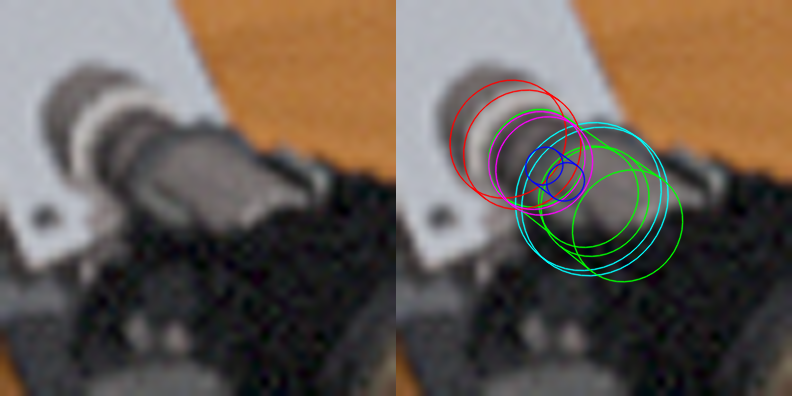

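```bash
python3 -m jog '{"offset":[[0.004,0.006,-0.026],[0,0,0],[0,0,0],[0,0,0]],"angular":[[0,0,0],[0,0,0],[0,0,0],[0,0,0]],"jaw":[10,10,10,10]}'; python3 F.py; python3 -m jog '{"offset":[[0,0,0],[0,0,0],[0,0,0],[0,0,0],[0,0,0]],"angular":[[0,0,0],[0,0,0],[0,0,0],[0,0,0],[0,0,0]],"jaw":[10,10,10,10,10]}'; python3 F.py
python3 - <<'E'
from h import *
for n in("scene","top"):
    f=manip.grab_frame(n);cv2.imwrite(f"pics/{n}10.png",f)
E
python3 zoom.py pics/scene10.png 225 250 50 60 10 pics/z10.png
```

```text
time: 11.05
tool_pos: [0.5826, -0.1757, 0.1344]
tool_rot: [0.265, 0.043, 0.72, -0.639]
contact_force: [-8.3, -0.3, 7.6]
gripper_width: 0.31
F b,c,a 2.77 -2.35 12.44 rel b,c,a -0.0025 0.0017 0.0107 [-0.40166923 -0.17841922  0.89823628]
time: 11.55
tool_pos: [0.5825, -0.1757, 0.1344]
tool_rot: [0.265, 0.043, 0.72, -0.639]
contact_force: [-8.0, -0.6, 7.0]
gripper_width: 0.316
F b,c,a 2.28 -2.46 11.82 rel b,c,a -0.0025 0.0017 0.0107 [-0.4016892  -0.17843003  0.8982252 ]
```

View pics/z10.png

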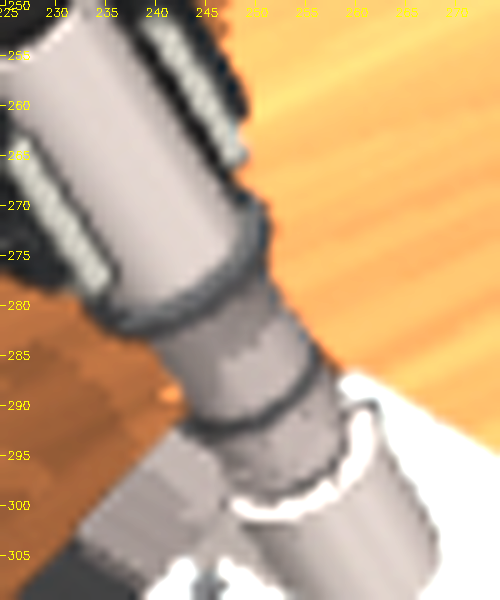

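View pics/scene10.png

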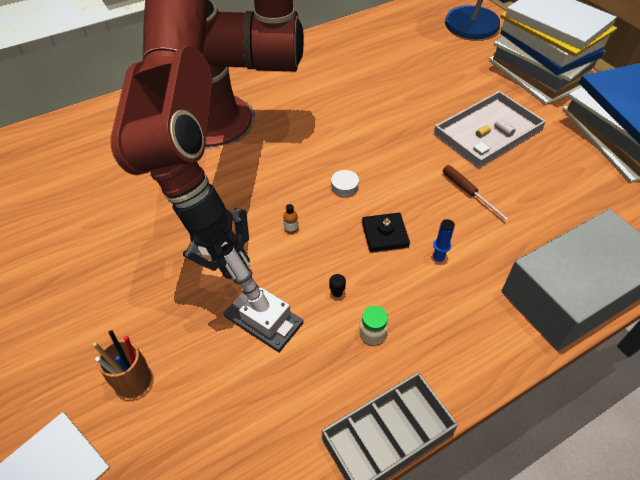

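The close crop shows the gun seated in line with the boss, mouth end at about (251,298). The dark gap under the sleeve is almost gone, and the force holds steady at about 12 N. The wide view shows all the bystanders in place, so I hand in.

```bash
python3 -c "
from plant import manip
print(manip.job_done())"; python3 F.py
```

```text
the job is handed in; nothing more can be done
None
the job is handed in; nothing more can be done
```

The grease gun is off its parking post, snapped onto the tilted nipple and still gripped and pushing. I handed the job in at about 11.7 s. No verdict is reported, so the points below are my own last checks.

- **Snap:** the axial force rose to about 11 N, then dropped to −5 N as the gun stepped in over the balls.
- **Sleeve:** the final axial force held at about 12 N. By the stated spring that puts the sleeve about 8 to 9 mm down. Tool position put the mouth about 10.7 mm above the boss face, or about 7 mm of travel. Both are past half. The last picture agrees, with the gap under the sleeve nearly closed.
- **Alignment:** the tool axis matched my estimated nipple axis to within about 1°, and the picture shows the gun in line with the boss. About 2 to 3 N of side force remained.
- **Disagreement:** the arm-plus-camera estimate put the mouth about 2.5 mm and 1.7 mm off the nipple axis, which alone would be slightly over 3 mm combined. I put this down to calibration error, because the stem is inside the 13 mm lip and that allows only about 1.5 mm of play.
- **Grip and bystanders:** the gripper opening stayed at about 27 mm on the barrel. No bystander looked moved in the last picture.

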